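# Square a wafer carrier to the alignment bar

### The job

Push the black wafer carrier round in its socket with a fingertip against its upright post (gently, without gripping it) until its flat edge faces the sliding steel alignment bar. Then draw the bar up to the flat by its tab and press it on with about 10 N for half a second, never over 20 N, so that the flat lies flush along the bar. Let go, with the carrier still seated in its socket and the coil, jar and screwdriver left where they are.

Things in the scene. Friction and masses are not known exactly. Their poses are not given: they have to be found in the camera images.
- jig: Fixed jig: aluminium base plate 260 x 150 x 10 mm with a round dark steel socket (68 mm across, top 22 mm above the table, bore 24 mm across, 12 mm deep) in which the carrier turns. Origin on the socket's axis at table height. Its x axis points from the socket to the alignment bar, along the bar's travel (plate from x = -75 to +185 mm); z is up.
- carrier: Loose black disc, 0.2 to 0.4 kg, 60 mm radius, 10 mm thick, one flat cut 48 mm from its axis, wafer on top; hub below (22 mm across, 10 mm long) sits in the socket's bore with 1 mm play. Origin on its axis at the disc's underside, 22 mm above the table. x points to the flat, y to the post. Starts 50 to 180 degrees, either way, from its x lying along the jig's x (flat facing the bar).
- post (a point): Middle of the finger post: round, upright, 14 mm across, rising 31 mm above the carrier's top, 49 mm from its axis on +y. This point is 18 mm above the carrier's top, 13 mm below the post's top. 1 to 2 N on the post turns the carrier, either way, without end; it stays as left. Hard squeezing (over 20 N) breaks the gentleness asked.
- flat (a point): Middle of the carrier's flat edge (about 72 mm long), at mid thickness.
- flat_left (a point): Point on the carrier's flat edge 34 mm from its middle towards carrier +y.
- flat_right (a point): Point on the carrier's flat edge 34 mm from its middle towards carrier -y.
- bar: Sliding steel bar, 116 mm long, 16 mm thick, 24 mm high, top 37 mm above the table. Origin: middle of the face that meets the carrier, at the underside; axes as the jig's, bar on +x of the face. Slides only along jig x, face 83 to 95 mm from the socket's axis at the start; meets a facing flat at 47 to 49 mm. Pressing turns a flat that is a few degrees off square.
- tab (a point): Grip point in the middle of the bar's upright black tab: 14 mm thick along jig x, 40 mm wide, centred 33 mm behind the bar's face. Point 67 mm above the table, tab's top 77 mm. The bar drags with about 2.5 N, has no spring and stays where it is left.
- coil: Bystander: round copper-coloured coil, 80 mm across, 34 mm high; origin under its centre.
- jar: Bystander: jar with a white cap, 48 mm across, 70 mm high; origin under its centre.
- driver: Bystander: screwdriver lying on the table; origin at its middle.
Mind the look-alikes: they are no part of the job. There is more than one size of the carrier; the one meant has the size given above.

How it is judged (in metres and radians):
On the way, in this order (a step that is already met when the one before it is completed fails the run):
1. the carrier's flat is turned to face the bar (within 9 degrees), the carrier seated in its socket (angle between the x axis of carrier and the x axis of jig, either way round below 0.157 rad and x of flat in the frame of jig above 0.035 m and height (world z) of carrier below 0.025 m), for 0.2 s.
2. the bar presses on the flat with more than 4 N for 0.3 s (contact force between carrier and bar above 4 N and x of flat in the frame of bar above -0.002 m), for 0.3 s.
At the end, for the whole second after the job is handed in: Both ends of the carrier's flat lie within 2 mm of the bar's face, on the side facing the bar; the carrier is seated level in its socket (within 3 mm of the axis, underside under 24.5 mm above the table, tilt under 3 degrees) and at rest, with everything let go (x of each of flat_left, flat_right in the frame of bar above -0.002 m and x of flat in the frame of jig above 0.04 m and horizontal distance between carrier and jig below 0.003 m and height (world z) of carrier below 0.0245 m and angle between carrier's own z axis and vertical below 0.05 rad and linear speed of carrier below 0.01 m/s); the robot touches nothing.
It fails at once if the bar presses on the carrier with more than 20 N (contact force between carrier and bar above 20 N).
It fails at once if the fingers push the carrier with more than 20 N (contact force between the fingers and carrier above 20 N).
It fails at once if the coil is moved by more than 15 mm (distance of coil from where it was at the start of the episode above 0.015 m).
It fails at once if the jar is moved by more than 15 mm (distance of jar from where it was at the start of the episode above 0.015 m).
It fails at once if the screwdriver is moved by more than 15 mm (distance of driver from where it was at the start of the episode above 0.015 m).
It also fails if it takes over 72 s, if anything falls off the work surface, if the arm or the gripper's body presses on something with over 40 N, if the wrist force passes 120 N, or if a joint passes its speed limit or range.

### The arm

A 6-joint arm with a two-finger parallel gripper is mounted at the origin on the work surface. World frame = base frame: x ahead of the robot, y to its left, z up, the work surface at z = 0. Lengths are in mm, angles in rad, forces in N, time in s.
With the tool pointing down it reaches from about 350 to 975 mm from the base axis. Payload 7.1 kg.
Tool frame: the origin (TCP) lies between the finger pads; the fingertips stand 17 mm ahead of it and the grasp point (between the pads) lies 2 mm behind it (tip_reach is the y of the fingertips in the tool frame, in mm); y points along the fingers, x is the direction in which the jaws open and shut, and the axes are right-handed (so a half turn about y gives the same grasp; the last joint's range is limited). The gripper opens to 88 mm and grips with 3 to 60 N. Pads are 20 mm wide; open, the fingers measure 115 mm over their backs; the gripper's body (75 mm by 178 mm) begins 61 mm behind the grasp point.
Start: joints at [1.203, 0.423, 1.63, -0, 1.089, -0.019], TCP at [213.574, 587.359, 239.675] pointing down, gripper open.
Joint ranges: [-3, 3], [-0.9, 2.11], [0.09, 2.58], [-1.31, 4.45], [0.11, 2.69], [-2.54, 2.54]. Speed limits (rad/s): [2.39, 2.39, 3.01, 3.14, 3.14, 3.14].

### API

Orientations are given as a rotation vector (axis times angle).
In Python, from workcell import get_obs, get_image, camera_model, close_job, silhouettes, tip_of, tip_reach gives the robot as it stands. The module is installed in compiled form; this text tells all that it offers.
- The arm moves only by the tool arm_command, never from a script. Its argument "targets" is a list of rows, each a list of 4 numbers: the shift along the tool's x, y, z in mm, then the turn about the tool's y in rad. A call has 1 to 20 rows; each row shifts and turns the commanded pose from where the row before left it, along the tool's axes as they then stand; what a row does not reach is not made up. A row lasts 1/12 s, in which the tool goes at most 41.7 mm and 7.16 degrees, less where a joint would pass 70% of its speed; a pose out of reach is approached as far as the arm can. A call is refused whole if a number of a shift passes 41.7 or a number of a turn 0.125, either way. A call with a gripper value outside its range is refused whole. "gripper" is the opening in per cent of the stroke, from 0 (shut) to 100 (fully open), set as the call begins (left out, the last holds). The fingers move at their own pace and stop on an object; the grip force is fixed at half the most. Time passes only in rows, so rows that do not move let the fingers close. It gives the time, the measured TCP pose, the force and the opening at its end, in the units of the state.
- get_obs(): the state, without advancing time (a new reading comes with each control period).
- get_image(name): name is "scene" or "top" or "wrist"; returns the picture (480x640x3 uint8, blue, green, red); there is no depth.
- camera_model(name): a dict with "mtx" (3x3 intrinsics, pixels), "dist" ([k1, k2, p1, p2, k3] as OpenCV has them; the pictures are not rectified), "position" and "orientation" of the camera in the world. Camera axes: x right, y up, looking along -z (the intrinsics and any distortion apply to the point x, -y, -z); pixel columns grow to the right and rows downward; lengths in mm; the calibration is good to about 2 mm. A picture is of the moment at which its call begins: read the wrist's pose just before it. camera_model takes no time and is no camera call; for the wrist camera it gives the pose at the moment of the call.
- close_job(): hands the job in, once; it reports no verdict.
Trained networks look in the newest picture that a camera, given by its name, has taken for a name from the list of things; names that differ only in an ending like _2 or _b are one class to them, and where a whole thing is asked for, a point or a joint stands for the part that bears it (a point fixed in the world has none). Each returns a list of dicts, best first, with "conf" (0 to 1); they miss things now and then, are a little off and sometimes report something else, mostly with a low value. They report only what shows in the picture. A call takes as long as a camera call. They do not tell look-alikes from the thing itself.
- silhouettes(camera, thing): "pixels" (480x640 bool, what is visible of it) and "at" ([column, row] in pixels, amid what is visible of it).
- tip_of(camera, thing): "at" ([column, row] in pixels: a listed point, or the origin of a listed thing).
The state is a dict: "t": time; "qpos": joint angles; "qvel": joint speeds; "joint_torque": joint torques, N m; "ee_pos": TCP position; "orientation": TCP orientation; "ft_force": force on the tool from outside, world axes, zero at the start; "moment": the same for the moment, N m; "width": finger opening in mm.
Only numpy, scipy, OpenCV 4.12 (cv2) and the standard library are available. Lean on these libraries where they do the work, as an engineer would, in place of code of your own. Each camera call takes 0.05 s, during which the arm holds its last target. There are 200 camera calls.

## Working session

There is one attempt and no reset: what is moved stays moved. The work goes in short steps, Python scripts to look and compute and a tool call to move; the robot and the scene stay as the last step left them, time stands still between calls to the robot, and variables do not carry over. Pictures are saved under pics/ and viewed, about 8 in all and at most 12, crops included, and the job is handed in when it is done.

Besides the shell and the picture viewer there is one more tool, called in YAML: its name, and indented under it one key for each argument. arm_command: Moves the arm, as the interface text tells. Its arguments: {"type":"object","properties":{"targets":{"type":"array","items":{"type":"array","items":{"type":"number"}}},"gripper":{"type":"number"}},"required":["targets"]}

```bash
mkdir -p pics; cat > h.py <<'E'
import numpy as np, cv2
from scipy.spatial.transform import Rotation as R
from workcell import *
def rot(o):
    o=np.array(o,float)
    if o.shape==(3,3): return o
    return (R.from_rotvec(o) if o.size==3 else R.from_quat(o)).as_matrix()
def ray(cam,uv):
    m=camera_model(cam); p=cv2.undistortPoints(np.array([[uv]],float),np.array(m["mtx"]),np.array(m["dist"]))[0,0]
    return np.array(m["position"]), rot(m["orientation"])@np.array([p[0],-p[1],-1])
def atz(cam,uv,z):
    o,d=ray(cam,uv); return o+d*(z-o[2])/d[2]
def proj(cam,P):
    m=camera_model(cam); q=rot(m["orientation"]).T@(np.array(P)-np.array(m["position"]))
    q=q*[1,-1,-1]; return cv2.projectPoints(q.reshape(1,1,3),np.zeros(3),np.zeros(3),np.array(m["mtx"]),np.array(m["dist"]))[0].ravel()
E
python3 - <<'E'
from h import *
o=get_obs(); print(o["ee_pos"],o["orientation"],o["width"],tip_reach if not callable(tip_reach) else tip_reach()); print(rot(o["orientation"]).round(3))
print(camera_model("top"))
a=get_image("top");b=get_image("scene"); cv2.imwrite("pics/top.png",a);cv2.imwrite("pics/scene.png",b)
Z=dict(jig=0,carrier=22,post=50,flat=27,flat_left=27,flat_right=27,bar=13,tab=67,coil=0,jar=0,driver=0)
for c in("top","scene"):
  for t,z in Z.items():
    for r in tip_of(c,t)[:4]: print(c,t,round(r["conf"],2),np.round(r["at"]),atz(c,r["at"],z).round())
E
```

```text
[213.39659654 586.88614843 238.92366605] [-1.35512999 -0.94759849  0.94966947] 87.81755680661318 17.0
[[ 0.342 -0.001 -0.94 ]
 [ 0.94  -0.001  0.342]
 [-0.002 -1.     0.   ]]
{'mtx': array([[593.17501864,   0.        , 325.27944493],
       [  0.        , 593.17501864, 247.71366959],
       [  0.        ,   0.        ,   1.        ]]), 'dist': array([0.0359271, 0.       , 0.       , 0.       , 0.       ]), 'position': array([ 323.91183303,  -20.65553117, 1322.33450238]), 'orientation': array([ 0.13270811, -0.09125434, -1.58172147])}
top carrier 0.94 [252. 341.] [308. 174.  22.]
top carrier 0.83 [230. 256.] [494. 225.  22.]
top carrier 0.68 [332. 235.] [539.  -2.  22.]
top carrier 0.19 [354. 183.] [656. -54.  22.]
top post 0.65 [202. 269.] [465. 280.  50.]
top post 0.56 [354. 234.] [535. -52.  50.]
top flat 0.95 [213. 232.] [550. 261.  27.]
top flat 0.72 [267. 311.] [372. 142.  27.]
top flat 0.61 [327. 253.] [498.   9.  27.]
top flat_left 0.81 [196. 243.] [524. 299.  27.]
top flat_left 0.75 [250. 307.] [381. 179.  27.]
top flat_left 0.59 [347. 253.] [497. -35.  27.]
top flat_right 0.8
[... 1008 characters left out ...]
254.] [ 433. -330.   27.]
scene flat_left 0.97 [393. 225.] [402. 177.  27.]
scene flat_left 0.73 [462. 261.] [538. 295.  27.]
scene flat_left 0.64 [311. 259.] [489. -26.  27.]
scene flat_right 0.73 [341. 259.] [497.  39.  27.]
scene flat_right 0.64 [435. 279.] [582. 222.  27.]
scene flat_right 0.57 [356. 215.] [354.  99.  27.]
scene flat_right 0.23 [166. 254.] [ 432. -334.   27.]
scene bar 0.86 [311. 308.] [615. -40.  13.]
scene tab 0.83 [304. 299.] [636. -55.  67.]
scene tab 0.41 [304. 270.] [560. -46.  67.]
scene coil 0.85 [490. 240.] [451. 398.   0.]
scene jar 0.93 [169. 253.] [ 400. -336.    0.]
scene jar 0.47 [489. 240.] [451. 396.   0.]
scene driver 0.68 [143. 320.] [ 588. -369.    0.]
```

View pics/top.png

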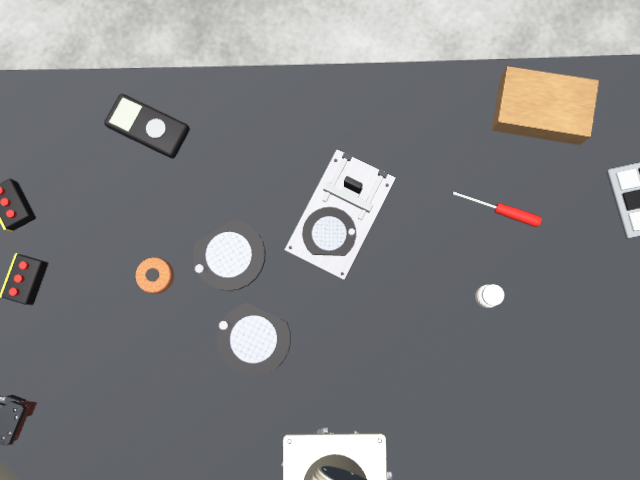

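View pics/scene.png

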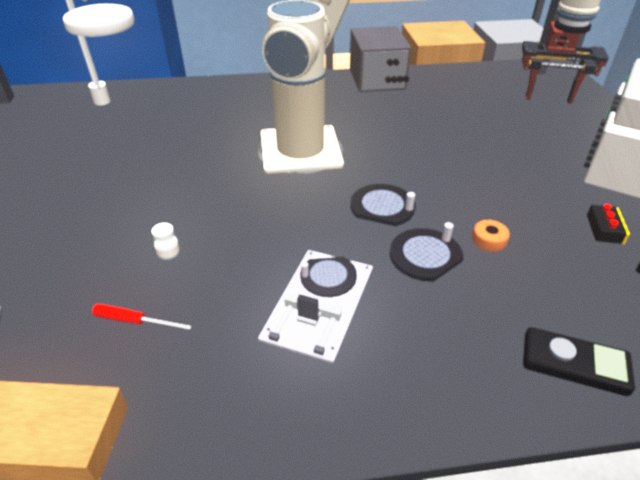

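Candidates for the carrier in the top view are (332,235), (230,256) and (252,341). The one at (332,235) sits in the jig's socket and looks smaller than the two loose ones, so it fits. I'll confirm it close up from above.

arm_command:
  targets:
    - [-27,0,-28,0]
    - [-27,0,-28,0]
    - [-27,0,-28,0]
    - [-27,0,-28,0]
    - [-27,0,-28,0]
    - [-27,0,-28,0]
    - [-27,0,-28,0]
    - [-27,0,-28,0]
    - [-27,0,-28,0]
    - [-27,0,-28,0]
    - [-27,0,-28,0]
    - [-27,0,-28,0]
    - [-27,0,-28,0]
    - [-27,0,-28,0]
    - [-27,0,-28,0]
    - [-27,0,-28,0]

```text
t: 2.53
ee_pos: [487.6, 26.3, 240.0]
orientation: [-1.355, -0.949, 0.948]
ft_force: [1.4, 0.8, 0.6]
width: 87.6
```

arm_command:
  targets:
    - [0,0,0,0.122]
    - [0,0,0,0.122]
    - [0,0,0,0.122]
    - [0,0,0,0.122]
    - [0,0,0,0.122]
    - [0,0,0,0.122]
    - [0,0,0,0.122]
    - [0,0,0,0.122]
    - [0,0,0,0.122]
    - [0,0,0,0.122]
    - [0,0,0,0.122]
    - [0,0,0,0.122]
    - [0,0,0,0.122]
    - [0,0,0,0.122]
    - [0,0,0,0]
    - [0,0,0,0]
  gripper: 34

```text
t: 3.87
ee_pos: [487.0, 28.3, 239.8]
orientation: [-1.537, 0.378, -0.378]
ft_force: [0.2, 0.1, 0.2]
width: 29.9
```

```bash
cat >> h.py <<'E'
Z=dict(jig=0,carrier=22,post=50,flat=27,flat_left=27,flat_right=27,bar=13,tab=67)
def look(c,name=None,things=Z):
    o=get_obs(); print(o["t"],np.round(o["ee_pos"],1),o["ft_force"].round(1) if hasattr(o["ft_force"],"round") else o["ft_force"],o["width"],"toolx",np.degrees(np.arctan2(*rot(o["orientation"])[[1,0],0])).round(1),np.round(o["qpos"],2))
    m=camera_model(c);im=get_image(c)
    if name: cv2.imwrite(f"pics/{name}.png",im)
    for t in things:
        for r in tip_of(c,t)[:2]: print(t,round(r["conf"],2),np.round(r["at"]),atz(c,r["at"],Z[t]).round(1))
    return im
E
python3 -c "
from h import *
look('wrist','w1')"
```

```text
3.8667 [487.   28.3 239.8] [0.2 0.1 0.2] 29.852604129457326 toolx -27.6 [0.03 0.22 1.93 0.   0.99 0.52]
carrier 0.9 [379. 208.] [539.8   4.3  22. ]
carrier 0.71 [ 93. 162.] [318.1 170.7  22. ]
post 0.86 [49. 85.] [339.5 233.   50. ]
post 0.69 [333. 227.] [493.5  14.8  50. ]
flat 0.64 [334. 229.] [491.    7.3  27. ]
flat_left 0.74 [146. 114.] [389.9 181.8  27. ]
flat_left 0.66 [350. 259.] [491.3 -28.2  27. ]
flat_right 0.88 [159. 208.] [350.6 104.1  27. ]
flat_right 0.68 [313. 199.] [487.   42.4  27. ]
bar 0.66 [456. 202.] [610.9 -28.5  13. ]
tab 0.71 [520. 216.] [642.1 -48.6  67. ]
tab 0.21 [316. 199.] [492.8  47.5  67. ]
```

View pics/w1.png

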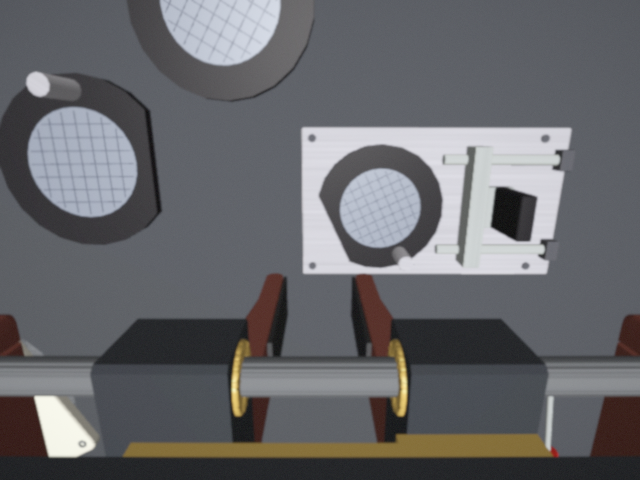

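The socketed carrier is at (379,208), with its post leaning from about (397,250) to (407,265) and its flat running (320,196)–(348,262). The flat faces left, away from the bar (bar about x=480, tab (513,213)). The network's post hit at (333,227) is wrong, so I'll compute from the points I read off.

```bash
python3 -c "
from h import *
im=cv2.imread('pics/w1.png');
f=lambda uv,z:atz('wrist',uv,z).round(1)[:2]
c=[f(p,10) for p in [(303,128),(570,128),(547,273),(303,273)]];print('plate',c)
for a,b in((0,1),(3,2)):d=c[b]-c[a];print(np.hypot(*d),np.degrees(np.arctan2(d[1],d[0])))
print('flat ends',f((320,196),27),f((348,262),27),'centre',f((380,207),32))
print('post top',f((407,265),63),'base',f((397,250),32),'tab',f((513,213),67), 'bar face', f((476,147),37), f((463,267),37))
print(camera_model('wrist')['position'])
# wafer ellipse centre
hsv=cv2.cvtColor(im,cv2.COLOR_BGR2HSV)
cv2.imwrite('pics/crop.png',cv2.resize(im[115:285,290:590],None,fx=2.6,fy=2.6,interpolation=cv2.INTER_CUBIC))
"
```

```text
plate [array([509.1, 105. ]), array([735.5, -14.2]), array([ 668. , -146.2]), array([438.6, -24.8])]
255.8624630538837 -27.766884241530114
259.5425206011531 -27.888089750758112
flat ends [494.2  42. ] [487.9 -30.2] centre [540.1   6.8]
post top [537.1 -45.2] base [536.5 -39.8] tab [637.3 -42.8] bar face [639.7  17.3] [586.2 -84.1]
[520.69016479  94.4480628  384.49187816]
```

View pics/crop.png

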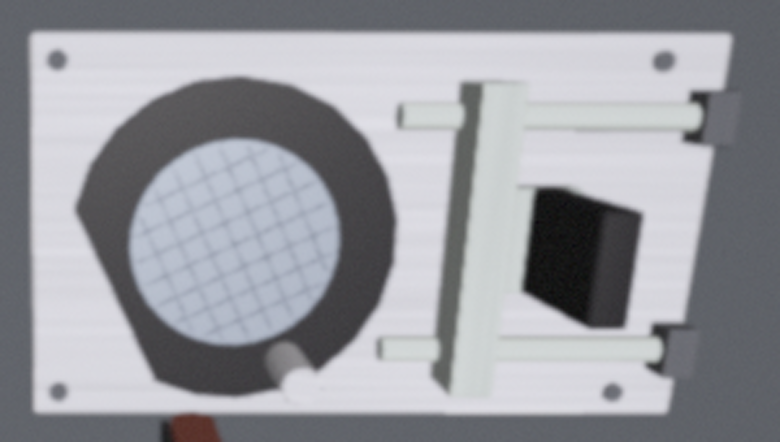

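The crop confirms it: the flat is about 72 mm long, so the radius is 60 mm. The post is near (536,-45), the socket axis near (540,4.5), the jig x axis at -27.8°, and the carrier x axis at about 175°. That calls for a counter-clockwise turn of about 157°. Next I'll go above the post.

arm_command:
  targets:
    - [26,0,-14,0]
    - [26,0,-14,0]
    - [25.3,0,-14.3,0]
    - [0,35,0,0]
    - [0,35,0,0]
    - [0,35,0,0]
    - [0,30,0,0]
    - [0,0,0,0]
    - [0,0,0,0]

```text
t: 5.07
ee_pos: [534.5, -45.2, 103.7]
orientation: [-1.538, 0.384, -0.378]
ft_force: [0.2, -0.3, -0.1]
width: 30.0
```

```bash
python3 -c "
from h import *
look('wrist','w2',['post','tab','flat','carrier'])
print(proj('wrist',[536,-45,63]))
"
```

```text
5.0667 [534.5 -45.2 103.7] [ 0.2 -0.3 -0.1] 29.984320861219523 toolx -27.8 [-0.11  0.5   1.91 -0.    0.74  0.38]
post 0.86 [324. 265.] [539.1 -44.3  50. ]
tab 0.97 [522. 190.] [646.7 -50.5  67. ]
tab 0.18 [215. 214.] [506.6  10.   67. ]
flat 0.97 [216. 213.] [494.    8.3  27. ]
carrier 0.63 [288. 180.] [541.6   5.   22. ]
carrier 0.3 [423. 175.] [614.9 -30.8  22. ]
[318.79951717 276.63901334]
```

View pics/w2.png

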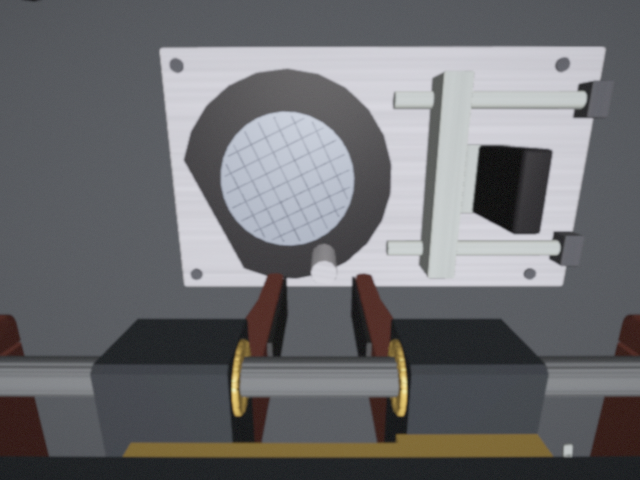

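The post's top is at (323,270) and sits between the finger planes. The carrier centre refines to about (541.5,5) and the post to (538.5,-44). I'll correct for this and go down around the post.

arm_command:
  targets:
    - [3,0,2.9,0]
    - [0,15,0,0]
    - [0,10,0,0]
    - [0,10,0,0]
    - [0,9,0,0]
    - [0,0,0,0]
    - [0,0,0,0]

```text
t: 5.9
ee_pos: [539.1, -44.0, 60.0]
orientation: [-1.537, 0.382, -0.38]
ft_force: [0.4, 0.4, 0.4]
width: 30.2
```

```bash
python3 - <<'E'
from h import *
o=get_obs();print(o["ee_pos"],o["ft_force"],o["width"])
# constant row so that tool moves on circle radius 49 about C while turning -d per row
for d in (4.0,3.0):
  th=np.radians(d); s=np.radians(-27.8-(-93.5+90))
  # world displacement chord at phi=0-ish: in the tool frame at row start
  phi=np.radians(-93.5); dp=49.*np.array([np.cos(phi+th)-np.cos(phi),np.sin(phi+th)-np.sin(phi)])
  a=np.radians(-27.8); x=np.array([np.cos(a),np.sin(a)]); z=np.array([-x[1],x[0]])
  print(d,th,dp@x,dp@z)
E
```

```text
[539.06031586 -44.02884769  59.99200829] [0.42873297 0.40828324 0.43298912] 30.205644158356062
4.0 0.06981317007977318 3.06611867165837 1.515370233187884
3.0 0.05235987755982989 2.3096245980811045 1.1165161550443286
```

arm_command:
  targets:
    - [3.07,0,1.52,-0.07]
    - [3.07,0,1.52,-0.07]
    - [3.07,0,1.52,-0.07]
    - [3.07,0,1.52,-0.07]
    - [3.07,0,1.52,-0.07]
    - [3.07,0,1.52,-0.07]
    - [3.07,0,1.52,-0.07]
    - [3.07,0,1.52,-0.07]
    - [3.07,0,1.52,-0.07]
    - [3.07,0,1.52,-0.07]

```text
t: 6.73
ee_pos: [571.5, -34.4, 61.0]
orientation: [-1.564, -0.17, 0.171]
ft_force: [-1.8, 0.2, -0.3]
width: 30.0
```

arm_command:
  targets:
    - [3.07,0,1.52,-0.07]
    - [3.07,0,1.52,-0.07]
    - [3.07,0,1.52,-0.07]
    - [3.07,0,1.52,-0.07]
    - [3.07,0,1.52,-0.07]
    - [3.07,0,1.52,-0.07]
    - [3.07,0,1.52,-0.07]
    - [3.07,0,1.52,-0.07]
    - [3.07,0,1.52,-0.07]
    - [3.07,0,1.52,-0.07]

```text
t: 7.57
ee_pos: [589.9, -6.4, 61.0]
orientation: [-1.449, -0.715, 0.716]
ft_force: [-1.5, -0.4, 0.7]
width: 29.8
```

```bash
python3 - <<'E'
from h import *
im=look('wrist','w3',['post','flat','flat_left','flat_right','carrier','tab'])
o=get_obs();d=np.array(o["ee_pos"])[:2]-[541.5,5];print(np.hypot(*d),np.degrees(np.arctan2(d[1],d[0])))
E
```

```text
7.5667 [589.9  -6.4  61. ] [-1.5 -0.4  0.7] 29.778637448704416 toolx 52.6 [-0.03  0.62  1.8  -0.    0.72 -0.95]
post 0.69 [303. 305.] [586.7 -11.9  50. ]
flat_left 0.6 [204. 287.] [555.8 -53.6  27. ]
flat_right 0.73 [150. 153.] [491.  -28.1  27. ]
tab 0.9 [314. 452.] [641.2 -48.5  67. ]
50.21568600178787 -13.443946047613375
```

View pics/w3.png

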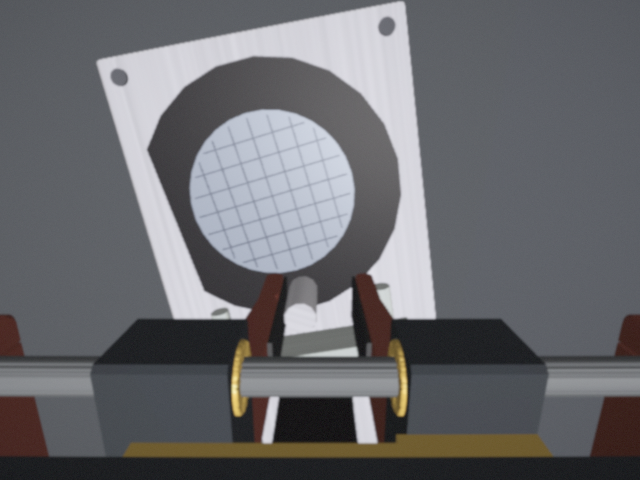

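The carrier is turning with the post at (302,300) between the fingers and the finger forces at about 1.5 N. I'll continue.

arm_command:
  targets:
    - [3.07,0,1.52,-0.07]
    - [3.07,0,1.52,-0.07]
    - [3.07,0,1.52,-0.07]
    - [3.07,0,1.52,-0.07]
    - [3.07,0,1.52,-0.07]
    - [3.07,0,1.52,-0.07]
    - [3.07,0,1.52,-0.07]
    - [3.07,0,1.52,-0.07]
    - [3.07,0,1.52,-0.07]
    - [3.07,0,1.52,-0.07]

```text
t: 8.75
ee_pos: [586.0, 26.6, 60.7]
orientation: [-1.187, -1.242, 1.243]
ft_force: [-1.6, -1.2, 1.5]
width: 29.9
```

arm_command:
  targets:
    - [3.07,0,1.52,-0.07]
    - [3.07,0,1.52,-0.07]
    - [3.07,0,1.52,-0.07]
    - [3.07,0,1.52,-0.07]
    - [3.07,0,1.52,-0.07]
    - [3.07,0,1.52,-0.07]
    - [3.07,0,1.52,-0.07]
    - [3.07,0,1.52,-0.07]
    - [3.07,0,1.52,-0.07]
    - [3.07,0,1.52,-0.07]

```text
t: 9.58
ee_pos: [562.0, 49.7, 60.8]
orientation: [-0.76, -1.734, 1.734]
ft_force: [-0.5, -0.3, 0.0]
width: 29.7
```

```bash
python3 - <<'E'
from h import *
im=look('wrist','w4',['post','flat','flat_left','flat_right','carrier','tab'])
for c in('top','scene'): look(c,c+'4',['post','flat','flat_left','flat_right','carrier','tab','bar'])
o=get_obs();d=np.array(o["ee_pos"])[:2]-[541.5,5];print(np.hypot(*d),np.degrees(np.arctan2(d[1],d[0])))
E
```

```text
9.5833 [562.   49.7  60.8] [-0.5 -0.3  0. ] 29.65940296266345 toolx 132.7 [ 0.07  0.6   1.86 -0.    0.68 -2.25]
post 0.84 [303. 304.] [566.8  46.3  50. ]
flat 0.96 [188. 212.] [576.9 -20.5  27. ]
flat_left 0.8 [205. 279.] [599.    6.5  27. ]
flat_right 0.61 [166. 141.] [557.4 -48.4  27. ]
carrier 0.85 [610. 389.] [499.  219.5  22. ]
carrier 0.71 [283. 188.] [538.3   5.8  22. ]
tab 0.59 [  2. 303.] [642.1 -48.7  67. ]
9.9333 [561.9  49.7  60.7] [0.5 0.1 1.3] 29.81255120729226 toolx 132.5 [ 0.07  0.6   1.86 -0.    0.69 -2.25]
post 0.91 [197. 270.] [461.3 290.4  50. ]
flat 0.72 [351. 181.] [660.2 -47.5  27. ]
flat 0.6 [340. 219.] [574.6 -20.2  27. ]
flat_left 0.77 [196. 242.] [527.8 298.6  27. ]
flat_left 0.72 [330. 206.] [604.7   0.7  27. ]
flat_right 0.63 [232. 218.] [581.2 218.6  27. ]
flat_right 0.55 [354. 225.] [559.9 -51.4  27. ]
carrier 0.75 [230. 256.] [494.4 225.3  22. ]
carrier 0.6 [325. 232.] [544.9  13.4  22. ]
tab 0.93 [349. 180.] [650.8 -41.2  67. ]
bar 0.77 [350. 202.] [615.2 -43.   13. ]
10.3333 [561.7  49.8  60.7] [0.1 0.4 0.7] 29.826297757884895 toolx 132.6 [ 0.07  0.6   1.86 -0.    0.69 -2.25]
post 0.9 [410. 200.] [340.5 230.9  50. ]
post 0.8 [447. 230.] [459.4 283.8  50. ]
flat 0.91 [318. 289.] [578.4 -22.5  27. ]
flat 0.77 [378. 216.] [364.4 148.9  27. ]
flat_left 0.77 [460. 259.] [532.4 292.   27. ]
flat_left 0.75 [334. 293.] [592.4   9.5  27. ]
flat_right 0.93 [436. 280.] [586.7 222.3  27. ]
flat_right 0.82 [304. 286.] [565.2 -47.8  27. ]
carrier 0.71 [326. 276.] [5.399e+02 3.000e-01 2.200e+01]
carrier 0.66 [382. 203.] [310.6 170.5  22. ]
tab 0.7 [306. 300.] [640.7 -51.3  67. ]
bar 0.94 [311. 308.] [613.  -39.9  13. ]
49.17333987724079 65.67966124156277
```

View pics/w4.png

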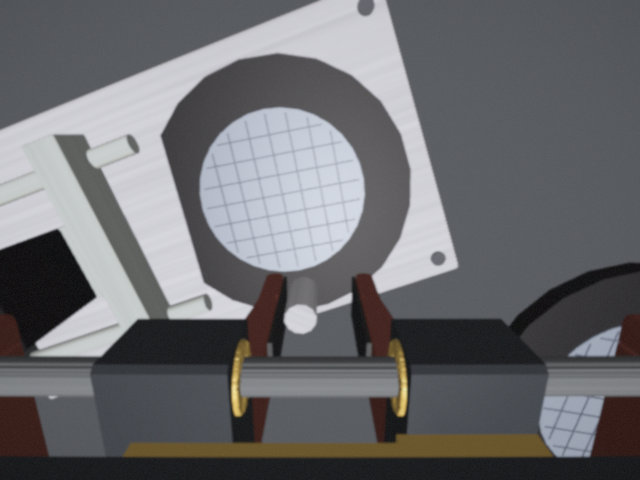

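The flat runs (163,133)–(205,283) and the bar's face is still a few degrees off parallel, so a little more turning is needed. I'll measure it.

```bash
python3 - <<'E'
from h import *
f=lambda p,z:atz('wrist',p,z)[:2].round(1)
A=lambda a,b:np.degrees(np.arctan2(*(b-a)[::-1])).round(1)
a,b=f((163,135),32),f((204,281),32);print('flat top edge',a,b,np.hypot(*(b-a)),A(a,b))
p,q=f((51,137),37),f((86,137),37)
a,b=f((84,136),37),f((165,300),13); print(a,b)
print('bar rear->face', A(f((27,147),37),f((115,320),37)), 'face edge', A(f((57,137),37),f((145,322),37)))
print('plate edges',A(f((0,128),10),f((320,2),10)),A(f((386,2),10),f((458,265),10)))
E
```

```text
flat top edge [554.7 -49.3] [597.6   7.1] 70.86162572224828 52.7
[576.8 -73. ] [631.2  -1.3]
bar rear->face 60.1 face edge 59.6
plate edges 151.6 62.2
```

arm_command:
  targets:
    - [2.3,0,1.15,-0.04]
    - [2.25,0,1.25,-0.04]
    - [2.2,0,1.3,0]
    - [0,0,0,0]
    - [0,0,0,0]

```text
t: 11.15
ee_pos: [554.2, 52.0, 60.7]
orientation: [-0.701, -1.784, 1.784]
ft_force: [-0.4, -0.5, -0.4]
width: 29.5
```

```bash
python3 - <<'E'
from h import *
look('wrist','w5',['post','flat_left','flat_right'])
im=cv2.imread('pics/w5.png')
cv2.imwrite('pics/w5c.png',cv2.resize(im[80:340,0:400],None,fx=2,fy=2))
E
```

```text
11.15 [554.2  52.   60.7] [-0.4 -0.5 -0.4] 29.51868781857766 toolx 137.1 [ 0.07  0.59  1.87  0.    0.68 -2.32]
post 0.66 [302. 308.] [561.6  50.1  50. ]
flat_left 0.73 [205. 286.] [597.6  14.8  27. ]
flat_right 0.66 [156. 155.] [565.9 -44.9  27. ]
```

View pics/w5c.png

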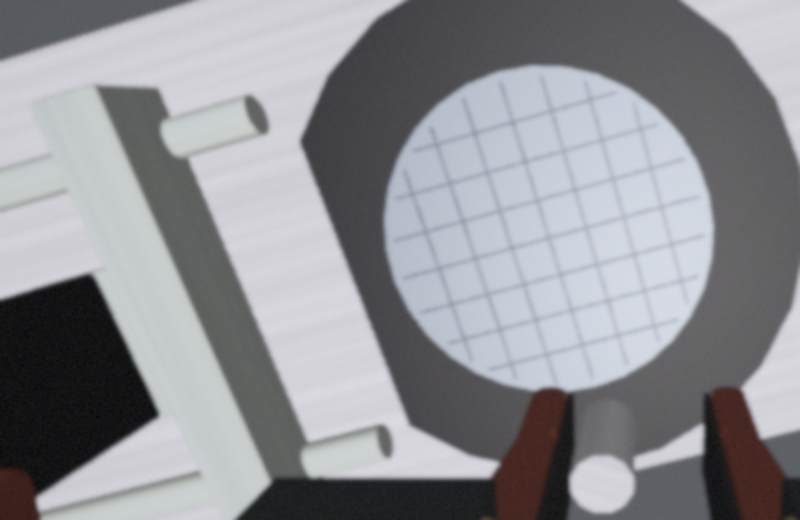

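The flat is now at about 62°, which matches the bar (62.2°), with the post unloaded on both sides soon. I'll back off the post, lift, and turn back to the jig's direction.

arm_command:
  targets:
    - [-2.5,0,0,0]
    - [-2.5,0,0,0]
    - [0,-20,0,0]
    - [0,-25,0,0]
    - [0,-30,0,0]
    - [0,0,0,0.12]
    - [0,0,0,0.12]
    - [0,0,0,0.12]
    - [0,0,0,0.12]
    - [0,0,0,0.12]
    - [0,0,0,0.12]
    - [0,0,0,0.12]
    - [0,0,0,0.12]
    - [0,0,0,0.12]
    - [0,0,0,0.12]
    - [0,0,0,0.12]
    - [0,0,0,0.12]

```text
t: 12.77
ee_pos: [558.2, 48.4, 135.7]
orientation: [-1.441, -0.739, 0.739]
ft_force: [-0.7, -0.8, -0.2]
width: 30.1
```

arm_command:
  targets:
    - [0,0,0,0.12]
    - [0,0,0,0.12]
    - [0,0,0,0.12]
    - [0,0,0,0.12]
    - [0,0,0,0.12]
    - [0,0,0,0.12]
    - [0,0,0,0.12]
    - [0,0,0,0.12]
    - [0,0,0,0.12]
    - [0,0,0,0.12]
    - [0,0,0,0.12]
    - [0,0,0,0.12]
    - [0,0,0,0]
    - [0,0,0,0]
  gripper: 50

```text
t: 13.93
ee_pos: [558.1, 48.4, 135.7]
orientation: [-1.538, 0.378, -0.378]
ft_force: [1.2, 0.1, -0.5]
width: 44.0
```

```bash
python3 - <<'E'
from h import *
look('wrist','w6',['post','flat','flat_left','flat_right','carrier','tab','bar'])
o=get_obs();X=rot(o["orientation"]);print((np.array([643,-49.5,0])-o["ee_pos"])@X)
E
```

```text
13.9333 [558.1  48.4 135.7] [ 1.2  0.1 -0.5] 43.98232292380537 toolx -27.7 [ 0.07  0.47  1.84 -0.    0.83  0.55]
post 0.93 [323. 247.] [560.7  50.8  50. ]
flat 0.57 [ 24. 243.] [373.1 145.2  27. ]
flat_left 0.77 [ 13. 182.] [393.9 182.4  27. ]
flat_left 0.76 [394. 259.] [598.2  13.   27. ]
flat_right 0.92 [ 40. 303.] [353.4 103.7  27. ]
carrier 0.62 [320. 299.] [536.4   8.6  22. ]
carrier 0.55 [108.  47.] [499.2 222.2  22. ]
tab 0.6 [510. 330.] [642.7 -48.3  67. ]
bar 0.65 [434. 294.] [614.4 -32.5  13. ]
[120.89480022 135.69343454 -47.11794912]
```

arm_command:
  targets:
    - [30,0,-11.8,0]
    - [30,0,-11.8,0]
    - [30,0,-11.8,0]
    - [31,0,-11.8,0]
    - [0,0,0,0]
    - [0,20,0,0]
    - [0,0,0,0]
    - [0,0,0,0]

```text
t: 15.0
ee_pos: [641.5, -49.3, 114.6]
orientation: [-1.537, 0.383, -0.378]
ft_force: [0.5, 0.6, 0.4]
width: 44.1
```

```bash
python3 - <<'E'
from h import *
look('wrist','w7',['tab','flat_left','flat_right','post'])
o=get_obs();X=rot(o["orientation"]);print((np.array([643,-49.5,67])-o["ee_pos"])@X)
E
```

```text
15.0 [641.5 -49.3 114.6] [0.5 0.6 0.4] 44.099027176491504 toolx -27.8 [-0.1   0.6   1.66  0.    0.88  0.39]
tab 0.96 [322. 270.] [643.8 -48.2  67. ]
flat_left 0.92 [209. 197.] [597.5  14.5  27. ]
flat_right 0.77 [218. 298.] [566.5 -46.7  27. ]
flat_right 0.6 [275. 243.] [619.4 -30.6  27. ]
post 0.9 [112. 176.] [563.8  50.2  50. ]
[-0.15806774 49.55860102 -0.36155271]
```

View pics/w7.png

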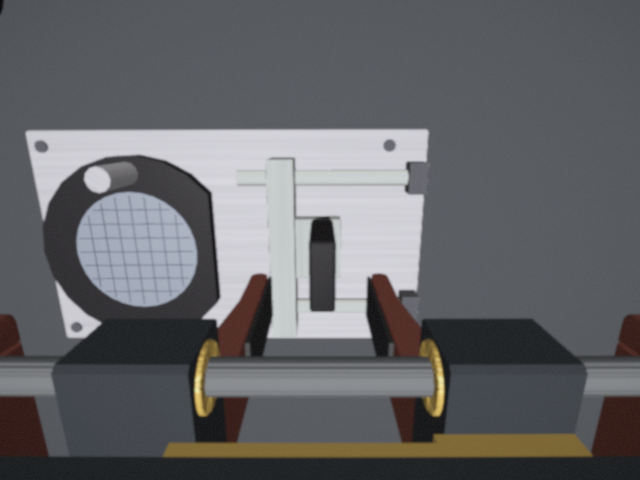

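The tab (322,275) lies between the open fingers and the flat at (213,190–300) is parallel to the bar. I'll lower, grip and start drawing the bar.

arm_command:
  targets:
    - [1.5,12,0,0]
    - [0,12,0,0]
    - [0,12,0,0]
    - [0,10,0,0]
    - [0,0,0,0]
    - [0,0,0,0]

```text
t: 15.75
ee_pos: [643.4, -50.3, 68.2]
orientation: [-1.537, 0.383, -0.379]
ft_force: [-0.2, 0.0, 0.4]
width: 43.7
```

arm_command:
  targets:
    - [0,0,0,0]
    - [0,0,0,0]
    - [0,0,0,0]
    - [0,0,0,0]
    - [0,0,0,0]
    - [0,0,0,0]
    - [0,0,0,0]
    - [0,0,0,0]
  gripper: 0

```text
t: 16.42
ee_pos: [644.2, -50.3, 70.1]
orientation: [-1.537, 0.381, -0.381]
ft_force: [-2.3, 1.2, 4.9]
width: 13.7
```

arm_command:
  targets:
    - [-2,0,0,0]
    - [-2,0,0,0]
    - [-2,0,0,0]
    - [-2,0,0,0]
    - [-2,0,0,0]
    - [-2,0,0,0]
    - [0,0,0,0]

```text
t: 17.0
ee_pos: [633.7, -44.7, 70.1]
orientation: [-1.537, 0.38, -0.381]
ft_force: [1.9, -1.2, 5.8]
width: 13.7
```

arm_command:
  targets:
    - [-2,0,0,0]
    - [-2,0,0,0]
    - [-2,0,0,0]
    - [-2,0,0,0]
    - [-2,0,0,0]
    - [-2,0,0,0]
    - [-2,0,0,0]
    - [-1,0,0,0]
    - [-1,0,0,0]
    - [-1,0,0,0]
    - [0,0,0,0]

```text
t: 17.92
ee_pos: [618.7, -36.8, 70.1]
orientation: [-1.537, 0.38, -0.381]
ft_force: [0.9, -3.4, 7.5]
width: 13.6
```

```bash
cat > s.py <<'E'
from h import *
F=[]
for i in range(5): o=get_obs(); F.append(o["ft_force"]); 
u=np.array([.885,-.466,0]); print(np.mean(F,0)@u,(np.array(o["ee_pos"])-[541.5,5,0])@u)
E
python3 s.py
```

```text
2.3573057266732054 87.81773070244478
```

arm_command:
  targets:
    - [-1,0,0,0]
    - [-1,0,0,0]
    - [-1,0,0,0]
    - [-0.5,0,0,0]
    - [-0.5,0,0,0]
    - [0,0,0,0]

```text
t: 18.42
ee_pos: [615.2, -35.0, 70.1]
orientation: [-1.537, 0.38, -0.382]
ft_force: [1.2, -2.4, 6.9]
width: 13.9
```

arm_command:
  targets:
    - [-0.5,0,0,0]
    - [-0.5,0,0,0]
    - [0,0,0,0]

```text
t: 18.67
ee_pos: [614.4, -34.6, 70.1]
orientation: [-1.537, 0.38, -0.382]
ft_force: [1.8, -3.4, 6.5]
width: 13.6
```

```bash
python3 s.py
```

```text
3.201787246623355 82.95343445153986
```

arm_command:
  targets:
    - [-0.5,0,0,0]
    - [-0.5,0,0,0]
    - [0,0,0,0]

```text
t: 18.92
ee_pos: [613.5, -34.1, 70.1]
orientation: [-1.537, 0.38, -0.382]
ft_force: [0.7, -2.2, 6.2]
width: 14.1
```

arm_command:
  targets:
    - [-0.4,0,0,0]
    - [-0.4,0,0,0]
    - [0,0,0,0]

```text
t: 19.17
ee_pos: [612.8, -33.7, 70.1]
orientation: [-1.537, 0.38, -0.382]
ft_force: [1.3, -2.4, 6.2]
width: 13.9
```

```bash
python3 s.py
```

```text
2.27334992596436 81.15981477297875
```

arm_command:
  targets:
    - [-0.4,0,0,0]
    - [-0.4,0,0,0]
    - [0,0,0,0]

```text
t: 19.42
ee_pos: [612.1, -33.4, 70.1]
orientation: [-1.537, 0.38, -0.382]
ft_force: [2.4, -2.3, 5.8]
width: 13.5
```

arm_command:
  targets:
    - [-0.4,0,0,0]
    - [-0.4,0,0,0]
    - [0,0,0,0]

```text
t: 19.67
ee_pos: [611.4, -33.0, 70.1]
orientation: [-1.537, 0.38, -0.382]
ft_force: [1.4, -3.7, 7.3]
width: 13.9
```

```bash
python3 s.py
```

```text
2.967081579466039 79.56754520810044
```

arm_command:
  targets:
    - [-0.4,0,0,0]
    - [-0.4,0,0,0]
    - [0,0,0,0]

```text
t: 19.92
ee_pos: [610.9, -32.7, 70.1]
orientation: [-1.537, 0.38, -0.382]
ft_force: [1.6, -4.2, 5.4]
width: 13.3
```

```bash
python3 s.py; python3 -c "
from h import *
look('top','t8',['tab','flat_left','flat_right','post','bar','carrier']); cv2.imwrite('pics/t8c.png',cv2.resize(cv2.imread('pics/t8.png')[140:290,280:410],None,fx=4,fy=4))
look('scene','s8',['tab','flat_left','flat_right','post','bar','carrier']); cv2.imwrite('pics/s8c.png',cv2.resize(cv2.imread('pics/s8.png')[230:370,250:390],None,fx=4,fy=4))
"
```

```text
3.405986137506232 79.04767334719673
19.9167 [610.9 -32.7  70.1] [ 1.6 -4.2  5.4] 13.263764149340409 toolx -27.8 [-0.07  0.63  1.75 -0.    0.76  0.41]
flat_left 0.62 [198. 239.] [533.2 294.   27. ]
flat_right 0.56 [233. 220.] [576.6 217.   27. ]
flat_right 0.37 [482. 293.] [ 406.4 -326.4   27. ]
carrier 0.59 [227. 257.] [493.4 231.1  22. ]
20.2667 [611.  -32.8  70.1] [ 2.6 -3.8  5.7] 14.044657356207301 toolx -27.8 [-0.07  0.63  1.75 -0.    0.76  0.41]
tab 0.63 [313. 286.] [607.1 -34.6  67. ]
tab 0.6 [330. 286.] [609.5  -1.5  67. ]
flat_left 0.83 [393. 227.] [407.  175.9  27. ]
flat_left 0.82 [463. 258.] [529.2 301.   27. ]
flat_right 0.65 [356. 215.] [352.6  97.6  27. ]
flat_right 0.57 [435. 280.] [585.7 221.5  27. ]
post 0.69 [410. 200.] [342.  230.8  50. ]
post 0.64 [446. 230.] [460.1 281.5  50. ]
bar 0.91 [317. 296.] [582.5 -24.9  13. ]
carrier 0.88 [326. 277.] [5.417e+02 4.000e-01 2.200e+01]
carrier 0.77 [385. 206.] [320.4 177.3  22. ]
```

View pics/s8c.png

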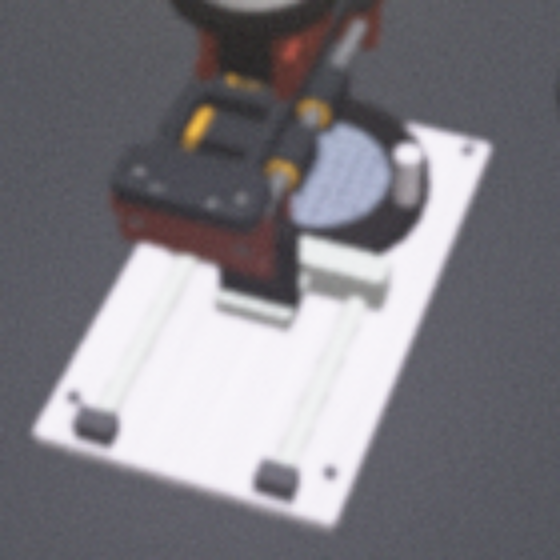

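The bar has reached the flat. I'll press in small steps and watch the force.

arm_command:
  targets:
    - [-0.4,0,0,0]
    - [0,0,0,0]

```text
t: 20.78
ee_pos: [610.9, -32.7, 70.1]
orientation: [-1.537, 0.379, -0.382]
ft_force: [2.9, -3.2, 4.2]
width: 13.6
```

```bash
python3 s.py
```

```text
4.093450233348724 78.99932736261852
```

arm_command:
  targets:
    - [-0.4,0,0,0]
    - [0,0,0,0]

```text
t: 20.95
ee_pos: [610.8, -32.7, 70.1]
orientation: [-1.537, 0.379, -0.383]
ft_force: [4.6, -5.6, 3.3]
width: 13.6
```

```bash
python3 s.py
```

```text
6.694729830069397 78.91823738157863
```

arm_command:
  targets:
    - [-0.4,0,0,0]
    - [0,0,0,0]

```text
t: 21.12
ee_pos: [610.8, -32.7, 70.1]
orientation: [-1.537, 0.378, -0.383]
ft_force: [4.7, -6.5, 3.7]
width: 13.7
```

```bash
python3 s.py
```

```text
7.210601023259826 78.87132000148476
```

arm_command:
  targets:
    - [-0.4,0,0,0]
    - [0,0,0,0]

```text
t: 21.28
ee_pos: [610.8, -32.6, 70.1]
orientation: [-1.537, 0.378, -0.384]
ft_force: [5.5, -6.5, 1.3]
width: 14.0
```

```bash
python3 s.py
```

```text
7.944373708951394 78.82450637720008
```

arm_command:
  targets:
    - [-0.5,0,0,0]
    - [0,0,0,0]
    - [-0.5,0,0,0]
    - [0,0,0,0]

```text
t: 21.62
ee_pos: [610.7, -32.6, 70.1]
orientation: [-1.537, 0.376, -0.385]
ft_force: [8.9, -9.1, -1.0]
width: 14.0
```

```bash
python3 s.py
```

```text
12.136946173918705 78.72415737362627
```

arm_command:
  targets:
    - [0,0,0,0]
    - [0,0,0,0]
    - [0,0,0,0]
    - [0,0,0,0]
    - [0,0,0,0]
    - [0,0,0,0]
    - [0,0,0,0]

```text
t: 22.2
ee_pos: [610.7, -32.6, 70.2]
orientation: [-1.537, 0.376, -0.385]
ft_force: [7.9, -8.1, -0.1]
width: 14.1
```

```bash
python3 s.py
```

```text
10.75652005658211 78.73145086958571
```

Pressed at about 8–10 N net for over half a second. Now I'll ease the load off, open and lift.

arm_command:
  targets:
    - [0.5,0,0,0]
    - [0.5,0,0,0]
    - [0.5,0,0,0]
    - [0.4,0,0,0]
    - [0,0,0,0]

```text
t: 22.62
ee_pos: [610.7, -32.6, 70.1]
orientation: [-1.537, 0.379, -0.383]
ft_force: [3.8, -3.9, 3.3]
width: 14.2
```

```bash
python3 s.py
```

```text
5.178386380371306 78.81387971701217
```

arm_command:
  targets:
    - [0,0,0,0]
    - [0,0,0,0]
    - [0,0,0,0]
    - [0,0,0,0]
    - [0,0,0,0]
    - [0,0,0,0]
    - [0,0,0,0]
  gripper: 50

```text
t: 23.2
ee_pos: [609.7, -32.1, 69.5]
orientation: [-1.537, 0.381, -0.381]
ft_force: [0.6, -0.7, -0.5]
width: 43.9
```

arm_command:
  targets:
    - [0,-10,0,0]
    - [0,-20,0,0]
    - [0,-30,0,0]
    - [0,-30,0,0]
    - [0,-30,0,0]
    - [-20,-20,0,0]
    - [-20,-10,0,0]
    - [0,0,0,0]
    - [0,0,0,0]

```text
t: 23.95
ee_pos: [574.6, -13.3, 221.0]
orientation: [-1.537, 0.379, -0.382]
ft_force: [0.3, 0.3, 1.0]
width: 43.8
```

```bash
python3 -c "
from h import *
im=look('wrist','w9',['tab','flat','flat_left','flat_right','post','bar','carrier'])
look('top','t9',['flat_left','flat_right','bar','carrier'])
p=[int(v) for v in proj('wrist',[570,-10,30])];print(p)
cv2.imwrite('pics/w9c.png',cv2.resize(im[max(0,p[1]-110):p[1]+110,max(0,p[0]-140):p[0]+140],None,fx=2.7,fy=2.7))
"
```

```text
23.95 [574.6 -13.3 221. ] [0.3 0.3 1. ] 43.82060857260831 toolx -27.8 [-0.04  0.37  1.76 -0.    1.01  0.44]
tab 0.7 [369. 225.] [610.6 -30.7  67. ]
tab 0.38 [323. 252.] [567.2 -33.6  67. ]
flat 0.92 [ 40. 168.] [375.3 141.3  27. ]
flat 0.78 [329. 214.] [582.8 -15.9  27. ]
flat_left 0.83 [ 25. 115.] [393.  182.6  27. ]
flat_left 0.8 [325. 178.] [595.1  15.   27. ]
flat_right 0.76 [326. 253.] [562.6 -47.2  27. ]
flat_right 0.57 [ 49. 220.] [352.   99.8  27. ]
post 0.66 [269. 166.] [559.9  48.1  50. ]
bar 0.89 [327. 211.] [581.2 -14.5  13. ]
carrier 0.76 [102.   5.] [499.8 222.3  22. ]
carrier 0.72 [275. 214.] [538.    6.6  22. ]
24.35 [574.6 -13.7 218.9] [ 0.2  0.6 -0.2] 43.9276723745429 toolx -27.9 [-0.04  0.38  1.76 -0.    1.01  0.44]
flat_left 0.93 [197. 244.] [522.7 297.2  27. ]
flat_left 0.84 [248. 307.] [381.  182.6  27. ]
flat_right 0.61 [233. 216.] [584.1 217.1  27. ]
bar 0.7 [481. 294.] [ 403.4 -326.    13. ]
carrier 0.74 [230. 254.] [499.8 224.   22. ]
carrier 0.63 [254. 338.] [315.1 170.   22. ]
[313, 216]
```

View pics/w9c.png

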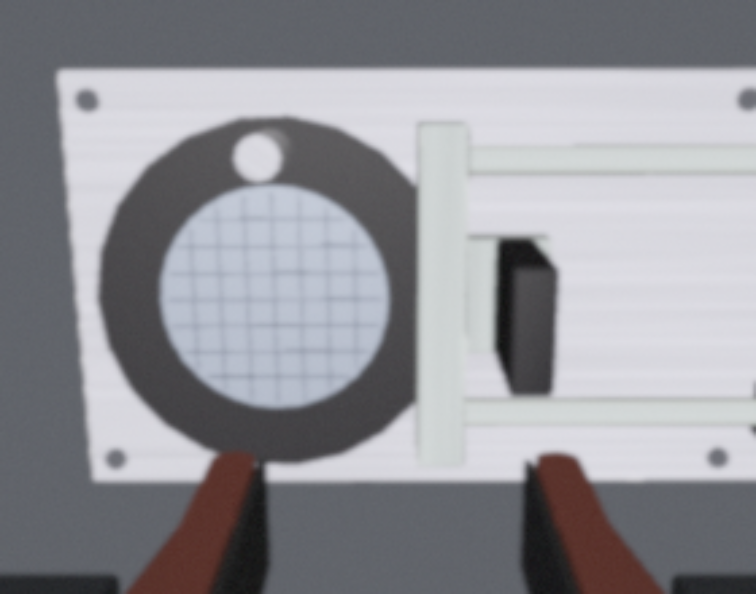

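The flat lies flush along the bar, the wafer grid is square to it, the carrier is seated, and the fingers are clear. Handing in.

```bash
python3 -c "
from h import *
print(close_job())"
```

```text
the job is handed in; nothing more can be done
None
```

The job is handed in, and by my last checks the carrier's flat lies flush along the alignment bar. `close_job()` gave no verdict.

- **Turning:** I pushed the socketed carrier about 157° counter-clockwise. The open fingers straddled its post and never gripped it, and force readings between pushes stayed under about 3 N. The flat then measured about 62°, against the jig's 62.2°.
- **Pressing:** I drew the bar in by its tab until it met the flat. The wrist then read about 11–12 N for just over 0.6 s. Taking off roughly 2.5 N of bar drag leaves about 8–10 N on the flat, well under 20 N. After that I eased off, let go and lifted clear, at about 24 s of the 72 s.
- **Last checks:** The close wrist picture shows the flat flush along the bar and the carrier level in its socket. The wrist force was close to zero. The network points put the two flat ends at about 62.4°, parallel to the bar within measuring error.
- **Not checked or disagreed:** The final top-view check did not find the socketed carrier, because the arm blocked it. Earlier, a wrist-camera post reading was also wrong, so I took the post from the picture instead. I did not check the coil, jar and screwdriver again, but the arm worked only over the jig after its first high pass.

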